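Open the sample store's combination lock and hold it out

TASK

The padlock of the sample store stands shut in its tray on the bench. Turn its black dial clockwise until the white line points at the red mark, where it catches with a click and the shackle pops up a little; then let go of the dial, take the lock by its shackle, pull the shackle up fully open and lift the lock upright well clear of the tray (at least 10 cm above the bench), without shifting the bottle, the tube or the pen nearby. Finish while still holding the open lock up by its shackle, at rest, for a colleague to take.

Things in the scene. Friction and masses are not known exactly. Their poses are not given: they have to be found in the camera images.
- station: Fixed grey tray, 67 x 141 mm over its rim, rim 14 mm high, with a small screwed tab at each end; its floor is 6 mm thick. The padlock stands in its pocket with 2.5 mm play all round. Origin: centre of the underside, on the bench; y along the tray.
- padlock: Blue padlock, loose, 0.5 kg (varies by a tenth), body 50 x 124 x 36 mm (x, y, z) with a steel top plate. Origin: centre of its underside (6 mm above the bench while in the tray); z up; y runs along the body from the dial end (-y) to the shackle end (+y). The steel shackle stands up at y = +28 mm, the dial at y = -38 mm. The red mark lies on the top plate beside the dial, on its +y side. The lock weighs most under the shackle, so it hangs nearly upright from it.
- lock_centre (a point): Centre of the padlock's body, 18 mm above its underside; axes as the padlock's.
- dial_grip (a point): Point on the dial's vertical axis half-way up the dial, 14 mm above the body's top. The dial is a fluted black cylinder, 40 mm across and 28 mm high, gripped anywhere round its side. Its y axis points along the white line and turns with the dial.
- shackle_crown (a point): Centre of the straight top bar of the U-shaped shackle, moving with the shackle; 43 mm above the body's top when shut. The bar is 9.6 mm thick and runs along the lock's y (U 44 mm wide over all, legs 34 mm apart); pinch it across the lock's x. Axes as the padlock's.
- dial (a joint): Dial angle in rad: 0 when the white line points at the red mark (the notch); grows counter-clockwise seen from above; starts between 0.7 and 1.4, so it is turned clockwise. Stiff enough to stay where it is left (0.04 N m). The notch catches within about 0.13 rad of 0 and then keeps the dial there.
- shackle (a joint): Rise of the shackle in m: 0 shut, 0.022 fully open (a stop). Locked (below 0.002) away from the notch; at the notch a spring pops it up to about 0.007 to 0.009 by itself; to pull it further takes up to 3 N and it sinks back to about 0.008 to 0.01 when let go. The weight of the lock body hanging from it keeps it fully open.
- bottle: Bystander: amber glass bottle with white cap, 52 mm across, 98 mm high; origin under its centre.
- tube: Bystander: upright capped tube with orange cap, 34 mm across, 108 mm high; origin under its centre.
- pen: Bystander: red and white marker pen lying down, 15 x 134 x 12 mm, long axis y; origin under its centre.

How it is judged:
On the way, in this order (a step that is already met when the one before it is completed fails the run):
1. the dial is in its notch and the shackle has popped up, the lock still in its tray (value of joint dial between -0.25 and 0.25 rad and value of joint shackle above 0.004 m and z of padlock in the frame of station below 0.012 m), for 0.2 s.
2. the shackle is pulled up fully (value of joint shackle above 0.019 m), for 0.1 s.
At the end, for the whole second after the job is handed in: The padlock hangs from the gripper at rest (below 30 mm/s) and upright within 0.4 rad, its underside at least 90 mm above the bench, clear of the tray, gripped with over 2 N, its dial in the notch (within 0.25 rad) and its shackle open by at least 18 of 22 mm (value of joint shackle above 0.018 m and value of joint dial between -0.25 and 0.25 rad and height (world z) of padlock above 0.09 m and angle between padlock's own z axis and vertical below 0.4 rad and contact force between the fingers and padlock above 2 N and contact force between padlock and station below 0.1 N and linear speed of padlock below 0.03 m/s); the arm keeps its last pose, push and grip.
It fails at once if the bottle is shifted by more than 20 mm (distance of bottle from where it was at the start of the episode above 0.02 m).
It fails at once if the tube is shifted by more than 20 mm (distance of tube from where it was at the start of the episode above 0.02 m).
It fails at once if the pen is shifted by more than 20 mm (distance of pen from where it was at the start of the episode above 0.02 m).
It also fails if it takes over 53 s, if anything falls off the work surface, if the arm or the gripper's body presses on something with over 40 N, if the wrist force passes 120 N, or if a joint passes its speed limit or range.

ROBOT

A 7-joint arm with a two-finger parallel gripper is mounted at the origin on a cart in front of the work surface, level with it; the furniture and walls round the work are solid. World frame = base frame: x ahead of the robot, y to its left, z up, the work surface at z = 0. Lengths are in m, angles in rad, forces in N, time in s.
With the tool pointing down it reaches from about 0.4 to 0.85 m from the base axis. Payload 4.5 kg.
Tool frame: the origin (TCP) lies at the centre of the arm's flange, where the gripper is bolted on; the fingertips stand 166 mm ahead of it and the grasp point (between the pads) lies 147 mm ahead of it (r.grip_depth is the distance from the TCP to the grasp point, in m); z points along the fingers, y is the line along which they close (so a half turn about z gives the same grasp; the last joint's range is limited). The gripper opens to 88 mm and grips with 3 to 60 N. Pads are 18 mm wide; open, the fingers measure 123 mm over their backs; the gripper's body (75 mm by 187 mm) begins 45 mm behind the grasp point.
Start: joints at [1.135, 0.689, -0.195, 1.565, 0.157, 0.902, -0.215], TCP at [0.283, -0.557, 0.405] pointing down, gripper open.
Joint ranges: [-3.01, 3.01], [-0.46, 2.08], [-1.47, 1.51], [0.13, 2.56], [-1, 4.14], [0.04, 2.09], [-2.66, 2.66]. Speed limits (rad/s): [2.57, 2.57, 3.14, 3.14, 3.14, 3.14, 3.14].

INTERFACE

Orientations are given as a unit quaternion [x, y, z, w].
In Python, from plant import status, cams, r, finder gives the robot as it stands.
- The arm moves only by the tool play_rows, never from a script. Its argument "rows" is a list of rows, each a list of 7 numbers: the opening in per cent of the stroke, from 0 (shut) to 100 (fully open), then the shift along the tool's x, y, z in m, then the turn, a rotation vector about the tool's x, y, z in degrees. A call has 1 to 8 rows; each row shifts and turns the commanded pose from where the row before left it, along the tool's axes as they then stand; what a row does not reach is not made up. A row lasts 1/8 s, in which the tool goes at most 62.5 mm and 10.7 degrees, less where a joint would pass 70% of its speed; a pose out of reach is approached as far as the arm can. A call with a gripper value outside its range is refused whole. The fingers move at their own pace and stop on an object; "grip_force" is the grip in N (left out, the last holds). Time passes only in rows, so rows that do not move let the fingers close. It gives the time, the measured TCP pose, the force, the opening and the grip force at its end, in the units of the state.
- status.get_state(): the state, without advancing time (a new reading comes with each control period).
- cams.snapshot(name): name is "side" or "top" or "wrist"; returns the picture (480x640x3 uint8, red, green, blue); there is no depth.
- cams.camera_params(name): a dict with "vfov" (degrees; the focal length in pixels is half the picture's height over the tangent of half this angle, whatever the lens; pixels are square), "cx", "cy" (the principal point, pixels), "R" (3x3) and "t" (3): a world point X has camera coordinates R X + t; the wrist camera has in their place "tool_from_camera" (4x4, takes a point from camera to tool coordinates, whose origin is the TCP and whose axes are the flange's). Camera axes: x right, y down, z forward; pixel columns grow to the right and rows downward; lengths in m; the calibration is good to about 2 mm. A picture is of the moment at which its call begins: read the wrist's pose just before it. camera_params takes no time and is no camera call.
- r.finish_job(): hands the job in; it is judged then, once.
Trained networks look in the newest picture that a camera, given by its name, has taken for a name from the list of things; names that differ only in an ending like _2 or _b are one class to them, and where a whole thing is asked for, a point or a joint stands for the part that bears it (a point fixed in the world has none). Each returns a list of dicts, best first, with "score" (0 to 1); they miss things now and then, are a little off and sometimes report something else, mostly with a low value. They report only what shows in the picture. A call takes as long as a camera call.
- finder.spot_in(camera, label): "at" ([x, y, z] in m, in the coordinates of the camera as it stood for that picture, good to about 4 mm: the middle of the surface that is visible of it).
- finder.regions_of(camera, label): "mask" (480x640 bool, what is visible of it).
The state is a dict: "clock": time; "q": joint angles; "qd": joint speeds; "joint_torque": joint torques, N m; "tool_pos": TCP position; "eef_rot": TCP orientation; "contact_force": force on the tool from outside, world axes, zero at the start; "moment": the same for the moment, N m; "opening": opening from 0.0 (shut) to 1.0 (fully open); "finger_force": force on a finger pad.
Only numpy, scipy, OpenCV 4.12 (cv2) and the standard library are available. Lean on these libraries where they do the work, as an engineer would, in place of code of your own. Each camera call takes 0.05 s, during which the arm holds its last target. There are 200 camera calls.

## Working session

There is one attempt and no reset: what is moved stays moved. The work goes in short steps, Python scripts to look and compute and a tool call to move; the robot and the scene stay as the last step left them, time stands still between calls to the robot, and variables do not carry over. Pictures are saved under pics/ and viewed, at most 10 in all, crops included, and the job is handed in when it is done.

Besides the shell and the picture viewer there is one more tool, called after "Request:" by a JSON object that holds its "api" and its "payload", one argument or row to a line. play_rows: Moves the arm, as the interface text tells. Its arguments: {"type":"object","properties":{"rows":{"type":"array","items":{"type":"array","items":{"type":"number"}}},"grip_force":{"type":"number"}},"required":["rows"]}

```bash
mkdir -p pics
cat > h.py <<'E'
import numpy as np, cv2
from scipy.spatial.transform import Rotation as Ro
from plant import status, cams, r, finder
def cam2w(name,p,s=None):
    c=cams.camera_params(name); p=np.array(p)
    if name=='wrist':
        T=np.array(c['tool_from_camera']); q=T[:3,:3]@p+T[:3,3]
        return Ro.from_quat(s['eef_rot']).apply(q)+np.array(s['tool_pos'])
    return np.array(c['R']).T@(p-np.array(c['t']))
def ray(name,px,z,s=None):
    c=cams.camera_params(name); f=240/np.tan(np.radians(c['vfov']/2))
    d=np.array([(px[0]-c['cx'])/f,(px[1]-c['cy'])/f,1.])
    o=cam2w(name,[0,0,0],s); e=cam2w(name,d,s)-o
    return o+e*(z-o[2])/e[2]
def snap(name,fn=None):
    s=status.get_state(); im=cams.snapshot(name)
    if fn: cv2.imwrite('pics/'+fn,cv2.cvtColor(im,cv2.COLOR_RGB2BGR))
    return im,s
E
python3 - <<'E'
from h import *
np.set_printoptions(precision=4,suppress=True)
for n in ['top','side']:
    im,s=snap(n,n+'1.png')
    for l in ['padlock','dial_grip','shackle_crown','bottle','tube','pen','station']:
        for d in finder.spot_in(n,l)[:1]: print(n,l,round(d['score'],2),cam2w(n,d['at']))
print(s)
E
```

```text
top padlock 0.61 [ 0.5816 -0.0682  0.0437]
top dial_grip 0.62 [ 0.5968 -0.1012  0.0666]
top bottle 0.62 [0.6404 0.0526 0.0807]
top tube 0.68 [0.4911 0.0944 0.1113]
top pen 0.66 [ 0.4763 -0.1513  0.0084]
top station 0.89 [ 0.5617 -0.0509  0.0095]
side padlock 0.94 [ 0.5807 -0.0579  0.0445]
side dial_grip 0.54 [ 0.5989 -0.0946  0.0691]
side shackle_crown 0.64 [ 0.5602 -0.0402  0.0741]
side bottle 0.74 [0.6434 0.0678 0.0613]
side tube 0.8 [0.4964 0.1099 0.0731]
side pen 0.64 [ 0.4712 -0.1422  0.01  ]
side station 0.91 [ 0.5667 -0.0169  0.0109]
{'clock': 0.4, 'q': array([ 1.1348,  0.6892, -0.1946,  1.5654,  0.1573,  0.9025, -0.2151]), 'qd': array([ 0.0011, -0.0012, -0.    , -0.0019, -0.0007,  0.0018,  0.0012]), 'joint_torque': array([  0.0008, -52.6962,  -1.2651, -15.3498,  -0.052 ,   0.0016,
         0.    ]), 'tool_pos': array([ 0.283 , -0.5572,  0.4046]), 'eef_rot': array([ 0.9725,  0.2328, -0.    , -0.0001]), 'contact_force': array([ 0.352 , -0.3203,  0.4017]), 'moment': array([ 0.049 , -0.0281, -0.0316]), 'finger_force': 0.0, 'opening': 1.002686864970717}
```

View pics/top1.png

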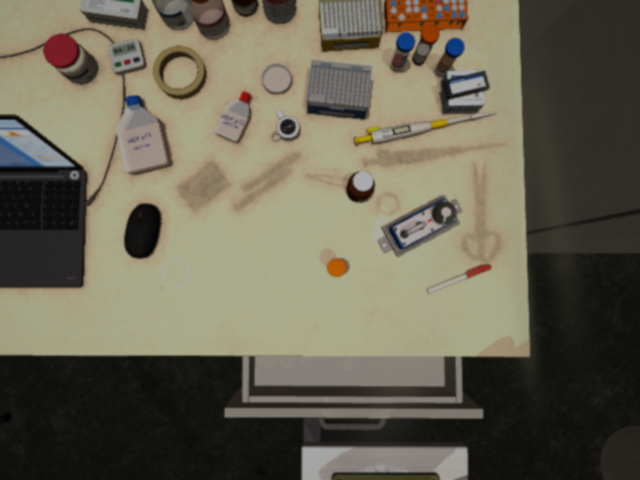

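View pics/side1.png

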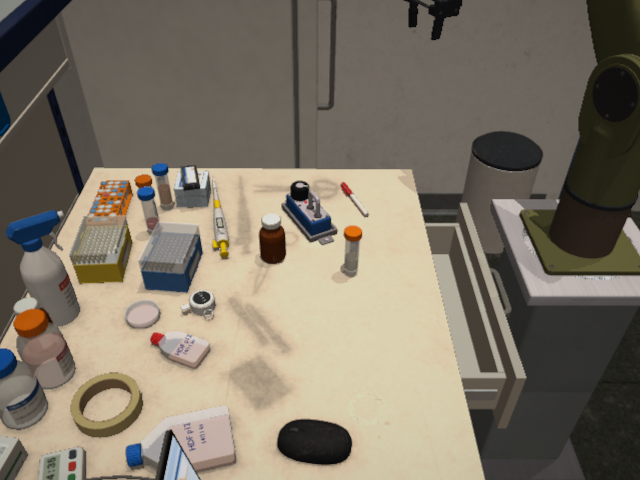

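Request:
{"api": "play_rows", "payload": {
  "rows": [
    [100, 0.03, -0.019, 0.0015, 0, 0, 0],
    [100, 0.03, -0.019, 0.0015, 0, 0, 0],
    [100, 0.03, -0.019, 0.0015, 0, 0, 0],
    [100, 0.03, -0.019, 0.0015, 0, 0, 0],
    [100, 0.03, -0.019, 0.0015, 0, 0, 0],
    [100, 0.03, -0.019, 0.0015, 0, 0, 0],
    [100, 0.03, -0.019, 0.0015, 0, 0, 0],
    [100, 0.03, -0.019, 0.0015, 0, 0, 0]
  ]
}}

```text
clock: 1.8
tool_pos: [0.4288, -0.3121, 0.3929]
eef_rot: [0.973, 0.233, 0.0, 0.0]
contact_force: [1.2, 0.3, 0.6]
opening: 1.001
finger_force: 0.0
```

Request:
{"api": "play_rows", "payload": {
  "rows": [
    [100, 0.03, -0.019, 0.0015, 0, 0, 0],
    [100, 0.03, -0.019, 0.0015, 0, 0, 0],
    [100, 0.03, -0.019, 0.0015, 0, 0, 0],
    [100, 0.03, -0.019, 0.0015, 0, 0, 0],
    [100, 0.03, -0.019, 0.0015, 0, 0, 0],
    [100, 0.03, -0.019, 0.0015, 0, 0, 0],
    [100, 0.03, -0.019, 0.0015, 0, 0, 0],
    [100, 0.03, -0.019, 0.0015, 0, 0, 0]
  ]
}}

```text
clock: 2.8
tool_pos: [0.5739, -0.0679, 0.3808]
eef_rot: [0.973, 0.233, 0.0, 0.0]
contact_force: [0.6, 0.1, -1.1]
opening: 1.002
finger_force: 0.0
```

Request:
{"api": "play_rows", "payload": {
  "rows": [
    [100, 0, 0, 0, 0, 0, -10.5],
    [100, 0, 0, 0, 0, 0, -10.5],
    [100, 0, 0, 0, 0, 0, -10.5],
    [100, 0, 0, 0, 0, 0, -10.5],
    [100, 0, 0, 0, 0, 0, -10.5],
    [100, 0, 0, 0, 0, 0, -10.5],
    [100, 0, 0, 0, 0, 0, -10.5],
    [100, 0, 0, 0, 0, 0, -10.5]
  ]
}}

```text
clock: 3.8
tool_pos: [0.5734, -0.069, 0.3808]
eef_rot: [0.565, 0.825, -0.0, 0.0]
contact_force: [0.5, 0.1, 0.3]
opening: 1.001
finger_force: 0.0
```

Run:
```python
from h import *
np.set_printoptions(precision=4,suppress=True)
snap('wrist')
im,s=snap('wrist','w1.png')
for l in ['padlock','dial_grip','shackle_crown','station']:
    for d in finder.spot_in('wrist',l)[:1]: print(l,round(d['score'],2),cam2w('wrist',d['at'],s))
print(s['q'],s['tool_pos'],s['eef_rot'],s['clock'],cams.camera_params('wrist'))
```

```text
padlock 0.77 [ 0.5731 -0.0654  0.0443]
shackle_crown 0.73 [ 0.5653 -0.0488  0.0897]
station 0.71 [ 0.554  -0.03    0.0118]
[ 0.3573  0.6994 -0.5485  1.7277  0.4646  0.8473 -0.0248] [ 0.5733 -0.0693  0.3807] [ 0.5626  0.8267 -0.0001  0.    ] 3.85 {'vfov': 66.15297798551073, 'cx': 319.7734597105274, 'cy': 235.6093479853505, 'tool_from_camera': array([[-0.0004, -0.9475, -0.3198,  0.083 ],
       [ 1.    , -0.    , -0.001 ,  0.    ],
       [ 0.001 , -0.3198,  0.9475,  0.0196],
       [ 0.    ,  0.    ,  0.    ,  1.    ]])}
```

View pics/w1.png

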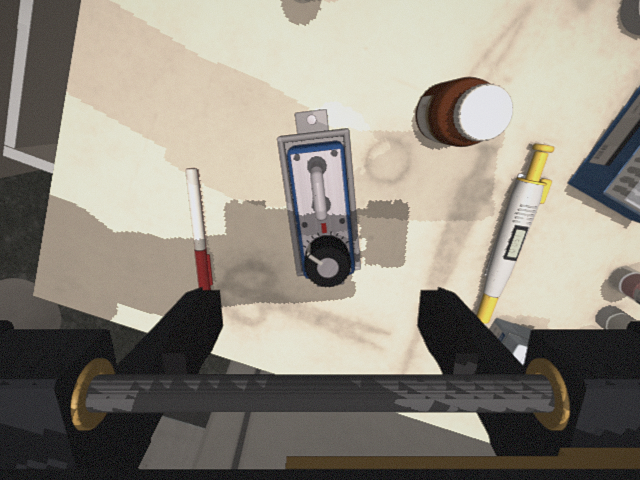

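Run:
```python
import cv2
im=cv2.imread('pics/w1.png')[100:300,260:380]
cv2.imwrite('pics/w1c.png',cv2.resize(im,None,fx=3,fy=3,interpolation=cv2.INTER_CUBIC))
```

```text
(no output)
```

View pics/w1c.png

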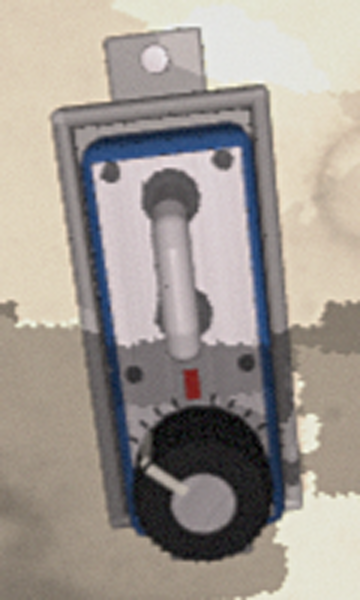

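Run:
```python
from h import *
np.set_printoptions(precision=4,suppress=True)
s=status.get_state()
c=lambda u,v,z: ray('wrist',(260+u/3,100+v/3),z,s)
s1,s2,s3,s4=c(110,172,.0425),c(222,159,.0425),c(135,375,.0425),c(247,362,.0425)
ax=(s1+s2-s3-s4); ax2=s2-s1+s4-s3
print('screws mid',(s1+s2+s3+s4)/4,np.degrees(np.arctan2(ax[1],ax[0]))-90,np.degrees(np.arctan2(ax2[1],ax2[0])))
b1,b2=c(172,200,.09),c(183,352,.09); print('bar',b1,b2,(b1+b2)/2,np.linalg.norm(b1-b2),np.degrees(np.arctan2(*(b1-b2)[1::-1]))-90)
d=c(203,503,.07);print('dial',d)
l=c(148,462,.07)-c(185,488,.07);print('line',np.degrees(np.arctan2(l[1],l[0])))
red=c(192,384,.0425);print('red',red)
y=(b1+b2)/2-d;print('dial->crown',np.linalg.norm(y[:2]),np.degrees(np.arctan2(y[1],y[0]))-90)
R=Ro.from_quat(s['eef_rot']).as_matrix();print(R,s['tool_pos'])
```

```text
screws mid [ 0.5667 -0.0527  0.0425] 27.67411616773991 27.478201986705116
bar [ 0.5557 -0.028   0.09  ] [ 0.5718 -0.0629  0.09  ] [ 0.5637 -0.0454  0.09  ] 0.03851292195466346 24.80292557982824
dial [ 0.5952 -0.1081  0.07  ]
line 163.54679590429333
red [ 0.5828 -0.0839  0.0425]
dial->crown 0.07013400001936626 26.6347761896116
[[-0.3547  0.935   0.0001]
 [ 0.935   0.3547 -0.0003]
 [-0.0003  0.     -1.    ]] [ 0.5734 -0.0689  0.3808]
```

Request:
{"api": "play_rows", "payload": {
  "rows": [
    [80, -0.0212, 0.0035, 0.05, 0, 0, 0],
    [80, -0.0212, 0.0035, 0.05, 0, 0, 0],
    [80, 0, 0, 0, 0, 0, -10],
    [80, 0, 0, 0, 0, 0, -10],
    [80, 0, 0, 0, 0, 0, -9.7],
    [80, 0, 0, 0, 0, 0, 0]
  ]
}}

```text
clock: 4.85
tool_pos: [0.595, -0.1062, 0.2806]
eef_rot: [0.338, 0.941, 0.0, -0.0]
contact_force: [-0.5, 0.4, 0.4]
opening: 0.797
finger_force: 0.0
```

Run:
```python
from h import *
im,s=snap('wrist','w2.png')
np.set_printoptions(precision=4,suppress=True)
for l in ['dial_grip','shackle_crown']:
    for d in finder.spot_in('wrist',l)[:1]: print(l,round(d['score'],2),cam2w('wrist',d['at'],s))
print(s['tool_pos'],s['eef_rot'],s['q'])
```

```text
dial_grip 0.82 [ 0.5945 -0.1057  0.068 ]
shackle_crown 0.67 [ 0.562  -0.0491  0.0889]
[ 0.595  -0.1062  0.2806] [ 0.3385  0.941   0.0001 -0.0001] [ 0.4335  0.8891 -0.6075  1.7181  0.6964  0.7625  0.3569]
```

View pics/w2.png

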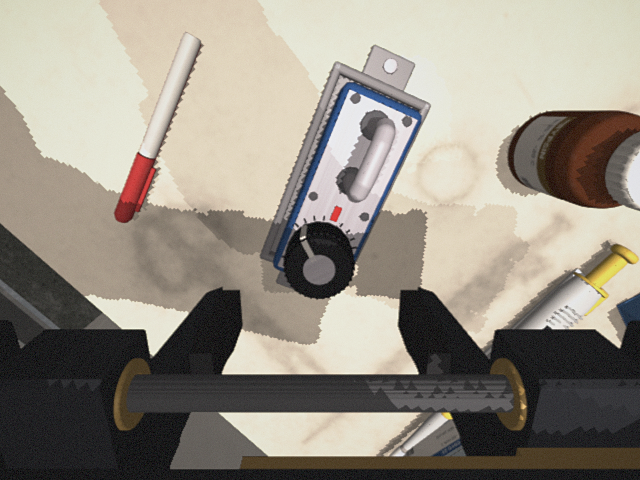

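Request:
{"api": "play_rows", "payload": {
  "rows": [
    [80, 0, 0, 0.03, 0, 0, 0],
    [80, 0, 0, 0.0275, 0, 0, 0],
    [80, 0, 0, 0.01, 0, 0, 0],
    [40, 0, 0, 0, 0, 0, 0],
    [30, 0, 0, 0, 0, 0, 0],
    [30, 0, 0, 0, 0, 0, 0],
    [30, 0, 0, 0, 0, 0, 0],
    [30, 0, 0, 0, 0, 0, 0]
  ],
  "grip_force": 20
}}

```text
clock: 6.0
tool_pos: [0.5953, -0.1064, 0.2141]
eef_rot: [0.337, 0.941, -0.0, 0.001]
contact_force: [-0.7, -0.7, 5.1]
opening: 0.446
finger_force: 20.0
```

Request:
{"api": "play_rows", "payload": {
  "rows": [
    [30, 0, 0, 0, 0, 0, 8],
    [30, 0, 0, 0, 0, 0, 8],
    [30, 0, 0, 0, 0, 0, 8],
    [30, 0, 0, 0, 0, 0, 8],
    [30, 0, 0, 0, 0, 0, 8],
    [30, 0, 0, 0, 0, 0, 8],
    [30, 0, 0, 0, 0, 0, 0],
    [30, 0, 0, 0, 0, 0, 0]
  ]
}}

```text
clock: 7.0
tool_pos: [0.5955, -0.1062, 0.2141]
eef_rot: [0.69, 0.724, 0.0, 0.001]
contact_force: [-1.6, -1.1, 6.7]
opening: 0.45
finger_force: 20.0
```

Run:
```python
from h import *
im,s=snap('wrist')
cv2.imwrite('pics/w3.png',cv2.cvtColor(im,cv2.COLOR_RGB2BGR))
print(s['tool_pos'],s['eef_rot'],s['contact_force'],s['moment'],s['opening'])
```

```text
[ 0.595492   -0.10615719  0.21407134] [6.89996694e-01 7.23811954e-01 3.71102168e-04 8.24080533e-04] [-1.60746825 -1.07336872  6.71449525] [-0.16315047  0.04905601 -0.02834597] 0.449665753475715
```

View pics/w3.png

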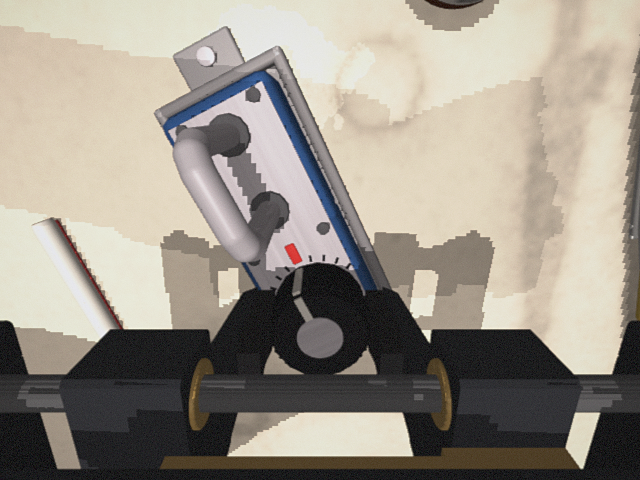

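Request:
{"api": "play_rows", "payload": {
  "rows": [
    [80, 0, 0, 0, 0, 0, 0],
    [80, 0, 0, 0, 0, 0, 0],
    [80, 0, 0, 0, 0, 0, 0],
    [80, 0, 0, -0.015, 0, 0, 0],
    [80, 0, 0, -0.03, 0, 0, 0],
    [80, 0, 0, -0.045, 0, 0, 0],
    [80, 0, 0, -0.02, 0, 0, -8],
    [80, 0, 0, 0, 0, 0, -8]
  ]
}}

```text
clock: 8.05
tool_pos: [0.5957, -0.1059, 0.3265]
eef_rot: [0.582, 0.814, 0.001, 0.002]
contact_force: [0.3, -0.1, -1.1]
opening: 0.793
finger_force: 0.0
```

Request:
{"api": "play_rows", "payload": {
  "rows": [
    [80, 0, 0, 0, 0, 0, -8.8],
    [80, 0.02, 0, 0, 0, 0, 0],
    [80, 0.02, 0, 0, 0, 0, 0],
    [80, 0, 0, 0, 0, 0, 0],
    [80, 0, 0, 0, 0, 0, 0]
  ]
}}

```text
clock: 8.68
tool_pos: [0.577, -0.0714, 0.3237]
eef_rot: [0.52, 0.854, -0.0, 0.001]
contact_force: [-0.2, 0.1, -0.4]
opening: 0.8
finger_force: 0.0
```

Run:
```python
from h import *
np.set_printoptions(precision=4,suppress=True)
im,s=snap('wrist','w4.png')
for l in ['dial_grip','shackle_crown']:
    for d in finder.spot_in('wrist',l)[:1]: print(l,round(d['score'],2),cam2w('wrist',d['at'],s))
print(s['tool_pos'],Ro.from_quat(s['eef_rot']).as_matrix(),s['q'],s['clock'])
```

```text
dial_grip 0.69 [ 0.5975 -0.1032  0.068 ]
shackle_crown 0.86 [ 0.564  -0.0474  0.098 ]
[ 0.577  -0.0714  0.3237] [[-0.4598  0.888   0.001 ]
 [ 0.888   0.4598 -0.0011]
 [-0.0014  0.0004 -1.    ]] [ 0.3496  0.7833 -0.5363  1.7663  0.5604  0.7482 -0.0019] 8.675
```

View pics/w4.png

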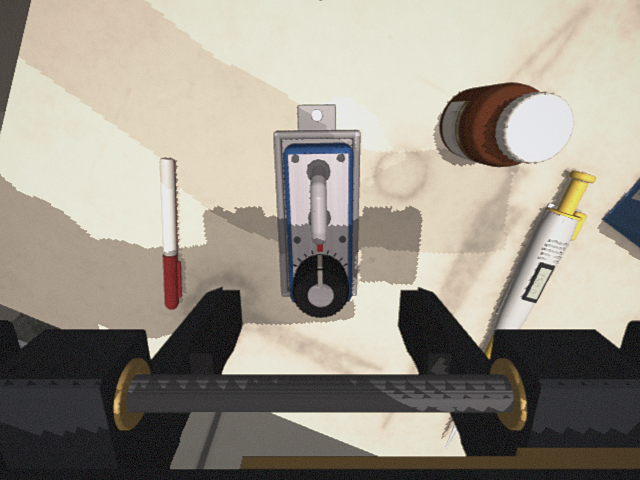

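Request:
{"api": "play_rows", "payload": {
  "rows": [
    [60, 0.0273, 0, 0.02, 0, 0, 0],
    [60, 0, 0, 0.04, 0, 0, 0],
    [60, 0, 0, 0.0257, 0, 0, 0],
    [20, 0, 0, 0, 0, 0, 0],
    [0, 0, 0, 0, 0, 0, 0],
    [0, 0, 0, 0, 0, 0, 0],
    [0, 0, 0, 0, 0, 0, 0],
    [0, 0, 0, 0, 0, 0, 0]
  ],
  "grip_force": 40
}}

```text
clock: 9.82
tool_pos: [0.5639, -0.0465, 0.2379]
eef_rot: [0.519, 0.855, -0.0, 0.0]
contact_force: [-0.9, -1.1, -1.0]
opening: 0.08
finger_force: 39.4
```

Request:
{"api": "play_rows", "payload": {
  "rows": [
    [0, 0, 0, 0, 0, 0, 0],
    [0, 0, 0, -0.004, 0, 0, 0],
    [0, 0, 0, -0.005, 0, 0, 0],
    [0, 0, 0, -0.005, 0, 0, 0],
    [0, 0, 0, -0.005, 0, 0, 0],
    [0, 0, 0, -0.005, 0, 0, 0],
    [0, 0, 0, 0, 0, 0, 0],
    [0, 0, 0, 0, 0, 0, 0]
  ]
}}

```text
clock: 10.82
tool_pos: [0.564, -0.0463, 0.2614]
eef_rot: [0.519, 0.855, -0.0, -0.0]
contact_force: [-0.3, -0.4, -5.7]
opening: 0.074
finger_force: 39.8
```

Weight (~5 N) is on the gripper, so the shackle is at its stop. Lift to a safe height.

Request:
{"api": "play_rows", "payload": {
  "rows": [
    [0, 0, 0, -0.01, 0, 0, 0],
    [0, 0, 0, -0.015, 0, 0, 0],
    [0, 0, 0, -0.02, 0, 0, 0],
    [0, 0, 0, -0.02, 0, 0, 0],
    [0, 0, 0, -0.02, 0, 0, 0],
    [0, 0, 0, -0.02, 0, 0, 0],
    [0, 0, 0, -0.015, 0, 0, 0],
    [0, 0, 0, -0.01, 0, 0, 0]
  ]
}}

```text
clock: 11.82
tool_pos: [0.5639, -0.0463, 0.3927]
eef_rot: [0.519, 0.855, 0.0, 0.0]
contact_force: [-1.4, -0.2, -4.8]
opening: 0.079
finger_force: 39.8
```

Request:
{"api": "play_rows", "payload": {
  "rows": [
    [0, 0, 0, -0.005, 0, 0, 0],
    [0, 0, 0, 0, 0, 0, 0],
    [0, 0, 0, 0, 0, 0, 0],
    [0, 0, 0, 0, 0, 0, 0],
    [0, 0, 0, 0, 0, 0, 0],
    [0, 0, 0, 0, 0, 0, 0],
    [0, 0, 0, 0, 0, 0, 0],
    [0, 0, 0, 0, 0, 0, 0]
  ]
}}

```text
clock: 12.82
tool_pos: [0.564, -0.0463, 0.3965]
eef_rot: [0.519, 0.855, -0.0, 0.0]
contact_force: [-0.2, -0.4, -5.0]
opening: 0.077
finger_force: 39.8
```

Run:
```python
from h import *
im,s=snap('side'); a=cv2.resize(im[20:280,200:420],None,fx=2,fy=2)
im,s=snap('wrist'); b=cv2.resize(im[:,100:540],(400,520))[:, :350]
cv2.imwrite('pics/e.png',cv2.cvtColor(np.hstack([a,b]),cv2.COLOR_RGB2BGR))
print(s)
```

```text
{'clock': 12.875, 'q': array([ 0.35103973,  0.67325578, -0.59986685,  1.74417007,  0.47702494,
        0.87394046,  0.01831637]), 'qd': array([ 0.00087672,  0.00086404, -0.00135915, -0.00078258,  0.00077796,
        0.00160601, -0.00148926]), 'joint_torque': array([-3.99556462e-03, -5.05927813e+01, -6.38709426e+00, -1.46279061e+01,
       -9.17616097e-03,  1.88659126e-02,  2.58600048e-04]), 'tool_pos': array([ 0.56399309, -0.04629055,  0.39653709]), 'eef_rot': array([ 5.19364593e-01,  8.54552759e-01, -3.24091684e-05,  3.71170914e-05]), 'contact_force': array([ 0.87260775,  0.23867834, -4.50059855]), 'moment': array([ 0.02051368, -0.08788923, -0.07332513]), 'finger_force': 39.80882045387261, 'opening': 0.08236927080478587}
```

View pics/e.png

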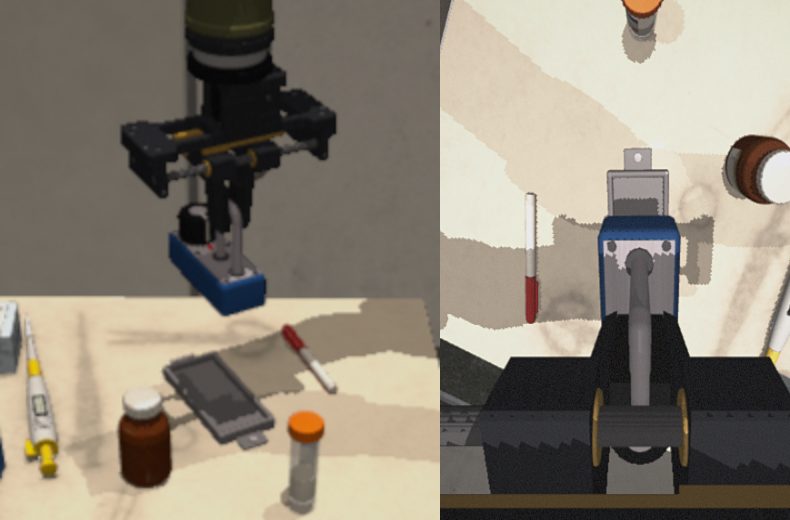

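The side view shows the lock hanging upright, shackle open, well above the empty tray. The bottle, tube and pen are where they were.

```bash
python3 -c "
from plant import r
print(r.finish_job())"
```

```text
the job is handed in; nothing more can be done
None
```

The dial is at the red mark and the arm is holding the open padlock still and upright by its shackle, about 15 cm above the bench, with the bottle, tube and pen in place; I handed the job in at about 13 s, but the hand-in gave no verdict.

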